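# Make up three take-away meal carriers with their sauces and drinks

## Robot

A 6-joint arm with a two-finger parallel gripper is mounted at the origin on the work surface. World frame = base frame: x ahead of the robot, y to its left, z up, the work surface at z = 0. Lengths are in m, angles in rad, forces in N, time in s.
With the tool pointing down it reaches from about 0.25 to 0.775 m from the base axis. Payload 8.9 kg.
Tool frame: the origin (TCP) lies between the finger pads; the fingertips stand 19 mm ahead of it and the grasp point (between the pads) is the TCP (env.nose_length is the distance from the TCP to the fingertips, in m); z points along the fingers, y is the direction in which the jaws open and shut (so a half turn about z gives the same grasp; the last joint's range is limited). The gripper opens to 85 mm and grips with 20 to 120 N. Pads are 22 mm wide; open, the fingers measure 114 mm over their backs; the gripper's body (76 mm by 85 mm) begins 54 mm behind the grasp point. The pads swing forward as they close: fully open they stand 13 mm farther back than shut.
Start: joints at [-1.306, 0.291, -0.153, 1.127, 0, 1.431], TCP at [0.206, -0.483, 0.25] pointing down, gripper open.
Joint ranges: [-2.52, 2.52], [-0.91, 1.74], [-1.3, 1.37], [-1.96, 2.02], [-1.52, 1.47], [-3.14, 3.14]. Speed limits (rad/s): [2.22, 2.22, 2.79, 3.14, 3.14, 3.14].

## Interface

Orientations are given as [roll, pitch, yaw] about the fixed x, y, z axes, in that order (R = Rz(yaw) Ry(pitch) Rx(roll)).
In Python, from station import telemetry, capture, camera_info, env, cut_out, pinpoint gives the robot as it stands. The module is installed in compiled form; this text tells all that it offers.
- The arm moves only by the tool apply_moves, never from a script. Its argument "increments" is a list of rows, each a list of 3 entries, a list of its own where there are three numbers: the shift along the tool's x, y, z in mm, then the turn, a rotation vector about the tool's x, y, z in rad, then the closure in counts, from 0 (fully open) to 255 (shut). In form: [[[tx, ty, tz], [ax, ay, az], hand], ...]. A call has 1 to 10 rows; each row is the pose to reach, as a shift and turn from the pose measured when the call began, along the tool's axes at that moment; what a row does not reach only later rows make up. A row lasts 1/8 s, in which the tool goes at most 62.5 mm and 10.7 degrees, less where a joint would pass 70% of its speed; a pose out of reach is approached as far as the arm can. A call with a gripper value outside its range is refused whole. The fingers move at their own pace and stop on an object; "force" is the grip in N (left out, the last holds). Time passes only in rows, so rows that repeat a pose let the fingers close. It gives the time, the measured TCP pose, the force and the opening at its end, in the units of the state.
- telemetry.sense(): the state, without advancing time (a new reading comes with each control period).
- capture(name): name is "side" or "top" or "wrist"; returns (picture, depth): 400x640x3 uint8, red, green, blue; 400x640 float32, m along the optical axis (not along the pixel's ray), 0 where there is no reading.
- camera_info(name): a dict with "K" (3x3 intrinsics, pixels), "k1" (the pictures are not rectified: a ray, as slopes to the right and down, at radius r is drawn at 1 + k1 r^2 times it, then the intrinsics apply), "position" and "attitude" of the camera in the world; the wrist camera has in their place "mount" (4x4, takes a point from camera to tool coordinates, whose origin is the TCP and whose axes are the flange's). Camera axes: x right, y down, z forward; pixel columns grow to the right and rows downward; lengths in m; the calibration is good to about 2 mm. A picture is of the moment at which its call begins: read the wrist's pose just before it. camera_info takes no time and is no camera call.
- env.sign_off(): hands the job in, once; it reports no verdict.
Trained networks look in the newest picture that a camera, given by its name, has taken for a name from the list of things; names that differ only in an ending like _2 or _b are one class to them, and where a whole thing is asked for, a point or a joint stands for the part that bears it (a point fixed in the world has none). Each returns a list of dicts, best first, with "score" (0 to 1); they miss things now and then, are a little off and sometimes report something else, mostly with a low value. They report only what shows in the picture. A call takes as long as a camera call.
- cut_out(label, camera): "mask" (400x640 bool, what is visible of it) and "bbox" ([left, top, right, bottom] in pixels, round what is visible of it).
- pinpoint(label, camera): "location" ([column, row] in pixels: a listed point, or the origin of a listed thing).
The state is a dict: "t": time; "qpos": joint angles; "joint_velocities": joint speeds; "tau": joint torques, N m; "eef_pos": TCP position; "eef_rot": TCP orientation; "ft_force": force on the tool from outside, world axes, zero at the start; "moment": the same for the moment, N m; "width": finger opening in m.
Only numpy, scipy, OpenCV 4.12 (cv2) and the standard library are available. Lean on these libraries where they do the work, as an engineer would, in place of code of your own. Each camera call takes 0.05 s, during which the arm holds its last target.

## Task

Finish making up the three take-away meals: the one with the green sticker gets the green-lidded sauce pot and the orange juice, the one with the red sticker gets the red-lidded pot and the berry drink, and the one with the blue sticker gets only the yoghurt drink. Stand every pot in its carrier's wide well and every bottle in the narrow well, upright on the bottom, set down gently rather than dropped and without tipping anything over. Leave the carriers about where they stand and the spare yellow-lidded pot where it is.

Things in the scene. Friction and masses are not known exactly. Their poses are not given: they have to be found in the camera images.
- carrier_green: Kraft carrier, 240 (x) x 180 (y) x 30 mm high, 650 g, loose; lidded white bowl (133 mm wide) fixed in its far half at x +48, top 89 mm up, with a green sticker on the lid. Near half (-x, to the robot): two open round wells, floors 3 mm, rims 30 mm up: wide pot well 80 mm across at x -72, y +40; narrow bottle well 64 mm across at x -72, y -48. Origin: centre of underside, z up; yaw within 0.2 rad.
- carrier_red: Kraft carrier, 240 (x) x 180 (y) x 30 mm high, 650 g, loose; lidded white bowl (133 mm wide) fixed in its far half at x +48, top 89 mm up, with a red sticker on the lid. Near half (-x, to the robot): two open round wells, floors 3 mm, rims 30 mm up: wide pot well 80 mm across at x -72, y +40; narrow bottle well 64 mm across at x -72, y -48. Origin: centre of underside, z up; yaw within 0.2 rad.
- carrier_blue: Kraft carrier, 240 (x) x 180 (y) x 30 mm high, 650 g, loose; lidded white bowl (133 mm wide) fixed in its far half at x +48, top 89 mm up, with a blue sticker on the lid. Near half (-x, to the robot): two open round wells, floors 3 mm, rims 30 mm up: wide pot well 80 mm across at x -72, y +40; narrow bottle well 64 mm across at x -72, y -48. Origin: centre of underside, z up; yaw within 0.2 rad.
- pot_green: Round sauce pot, 58 mm high, about 85 g: green screw lid 60 mm across on a white cup tapering from 57 mm under the lid to 51 mm at the foot. Best held by the sides of the lid (42 to 56 mm up). Origin: centre of underside, z up.
- pot_red: Round sauce pot, 58 mm high, about 85 g: red screw lid 60 mm across on a white cup tapering from 57 mm under the lid to 51 mm at the foot. Best held by the sides of the lid (42 to 56 mm up). Origin: centre of underside, z up.
- pot_yellow: Round sauce pot, 58 mm high, about 85 g: yellow screw lid 60 mm across on a white cup tapering from 57 mm under the lid to 51 mm at the foot. Best held by the sides of the lid (42 to 56 mm up). Origin: centre of underside, z up. Spare: it belongs to no carrier and stays where it is.
- juice: Small drink bottle, 112 mm high, upright: orange body, white cap, white band (orange juice). Straight round body 46 mm across from the foot to 80 mm up, then a shoulder and a cap 35 mm across (96 to 112 mm up); about 130 g. Origin: centre of the underside, z up.
- berry: Small drink bottle, 112 mm high, upright: dark purple body, black cap, pale pink band (berry drink). Straight round body 46 mm across from the foot to 80 mm up, then a shoulder and a cap 35 mm across (96 to 112 mm up); about 130 g. Origin: centre of the underside, z up. Pots, bottles and a paper sticker roll (62 mm wide, 26 mm high) stand in a loose row before the carriers, any order, centres 95 mm or more apart.
- yoghurt: Small drink bottle, 112 mm high, upright: white body, blue cap, pale blue band (yoghurt drink). Straight round body 46 mm across from the foot to 80 mm up, then a shoulder and a cap 35 mm across (96 to 112 mm up); about 130 g. Origin: centre of the underside, z up.

How it is judged:
By the outcome, as a careful person would: the job done as asked, in the order asked, and still so for the second after the job is handed in, with the robot touching nothing.
It also fails if it takes over 120 s, if anything falls off the work surface, if the arm or the gripper's body presses on something with over 40 N, if the wrist force passes 120 N, or if a joint passes its speed limit or range.

## Working session

There is one attempt and no reset: what is moved stays moved. The work goes in short steps, Python scripts to look and compute and a tool call to move; the robot and the scene stay as the last step left them, time stands still between calls to the robot, and variables do not carry over. Pictures are saved under pics/ and viewed, and the job is handed in when it is done.

Besides the shell and the picture viewer there is one more tool, called as name(argument=value, ...) on one line, values as JSON. apply_moves: Moves the arm, as the interface text tells. Its arguments: {"type":"object","properties":{"increments":{"type":"array"},"force":{"type":"number"}},"required":["increments"]}

```bash
mkdir -p pics && ls && python3 - <<'E'
from station import telemetry, capture, camera_info, env
import cv2, numpy as np
np.set_printoptions(precision=4,suppress=True)
s=telemetry.sense(); print(s)
for n in ("side","top","wrist"):
    p,d=capture(n); cv2.imwrite(f"pics/{n}0.png",p[:,:,::-1]); np.save(f"{n}0.npy",d)
    print(n,camera_info(n), np.percentile(d[d>0],[1,50,99]))
E
```

```text
pics
{'t': 0.0, 'qpos': array([-1.3063,  0.2913, -0.1541,  1.1267, -0.0001,  1.4315]), 'joint_velocities': array([-0.0003,  0.0009, -0.0005, -0.0009, -0.0002, -0.0012]), 'tau': array([ -0.0008, -53.7138,  33.1376,   0.016 ,  -0.0002,   0.    ]), 'eef_pos': array([ 0.2061, -0.4824,  0.2497]), 'eef_rot': array([-3.1403, -0.0001,  0.4037]), 'ft_force': array([0.1299, 0.2651, 0.3105]), 'moment': array([-0.0058, -0.0022, -0.0066]), 'width': 0.08550525737952051}
side {'K': array([[480.0718,   0.    , 320.7093],
       [  0.    , 480.0718, 200.2266],
       [  0.    ,   0.    ,   1.    ]]), 'k1': -0.01727605112263482, 'position': array([0.0704, 0.8465, 0.7449]), 'attitude': array([-2.1936, -0.0077, -2.6298])} [0.6748 1.0858 3.5772]
top {'K': array([[398.8262,   0.    , 321.5941],
       [  0.    , 398.8262, 195.1086],
       [  0.    ,   0.    ,   1.    ]]), 'k1': -0.022303730241341104, 'position': array([0.4764, 0.0193, 0.9385]), 'attitude': array([-3.0674, -0.0402, -1.5434])} [0.5675 0.9263 1.0033]
wrist {'K': array([[309.5297,   0.    , 321.057 ],
       [  0.    , 309.5297, 197.7538],
       [  0.    ,   0.    ,   1.    ]]), 'k1': -0.008800960759604938, 'mount': array([[ 0.0002, -0.9622, -0.2723,  0.0681],
       [ 1.    ,  0.0002,  0.0001,  0.0003],
       [-0.    , -0.2723,  0.9622, -0.123 ],
       [ 0.    ,  0.    ,  0.    ,  1.    ]])} [0.0583 0.3582 0.7242]
```

View pics/top0.png

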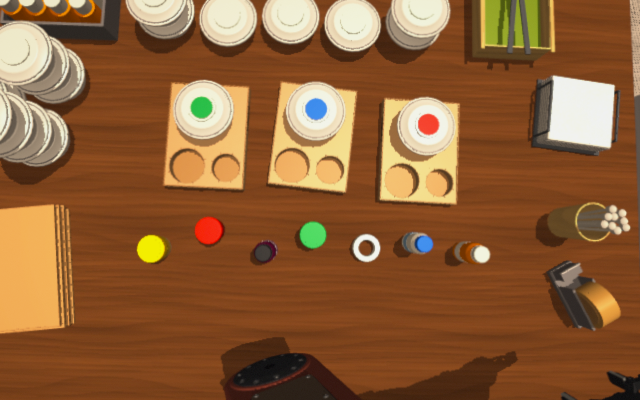

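View pics/side0.png

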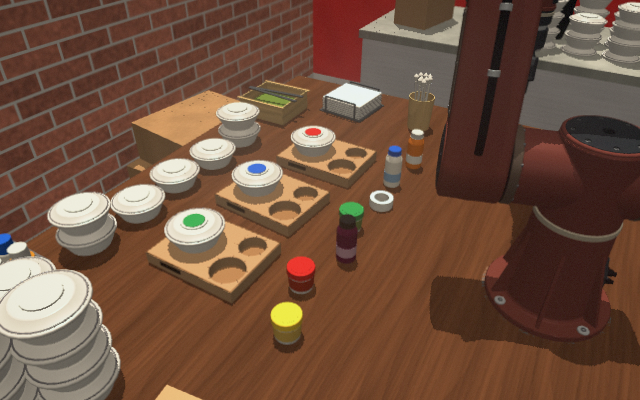

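View pics/wrist0.png

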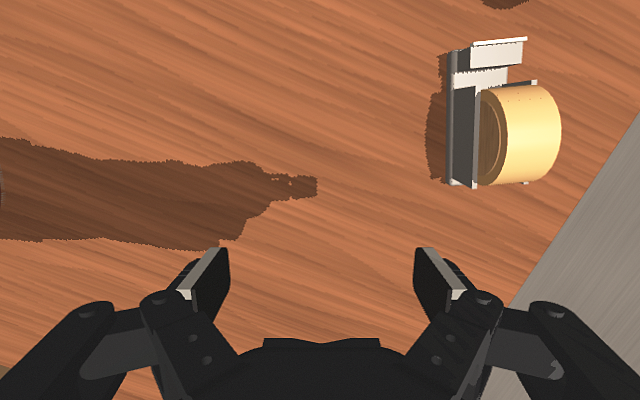

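The top view has image-up as +x and image-left as +y. The carriers from left to right are green, blue and red, near rows 130–200. The row at y≈230–255 px runs yellow (151,249), red (208,231), berry (264,252), green (313,235), roll (366,248), yoghurt (418,243), juice (475,253).

```bash
cat > h.py <<'E'
import numpy as np, cv2
from scipy.spatial.transform import Rotation as R
from station import telemetry, capture, camera_info, env, cut_out, pinpoint
np.set_printoptions(precision=4,suppress=True)
def cam(name, st=None):
    i=camera_info(name)
    if name=='wrist':
        st=st or telemetry.sense()
        T=np.eye(4);T[:3,:3]=R.from_euler('xyz',st['eef_rot']).as_matrix();T[:3,3]=st['eef_pos']
        M=T@i['mount']; return i['K'],i['k1'],M[:3,:3],M[:3,3]
    return i['K'],i['k1'],R.from_euler('xyz',i['attitude']).as_matrix(),i['position']
def slopes(px,c):
    px=np.atleast_2d(np.asarray(px,float)); K,k1=c[0],c[1]
    d=(px-[K[0,2],K[1,2]])/[K[0,0],K[1,1]]
    u=d.copy()
    for _ in range(8): u=d/(1+k1*(u**2).sum(1,keepdims=True))
    return u
def onplane(px,z,c):
    u=slopes(px,c); r=np.c_[u,np.ones(len(u))]@c[2].T
    return c[3]+r*((z-c[3][2])/r[:,2])[:,None]
def cloud(depth,c):
    vv,uu=np.mgrid[0:400,0:640]
    u=slopes(np.c_[uu.ravel(),vv.ravel()],c)
    p=np.c_[u,np.ones(len(u))]*depth.ravel()[:,None]
    return (p@c[2].T+c[3]).reshape(400,640,3)
def proj(P,c):
    q=(np.atleast_2d(P)-c[3])@c[2]; u=q[:,:2]/q[:,2:]
    u=u*(1+c[1]*(u**2).sum(1,keepdims=True))
    return u*[c[0][0,0],c[0][1,1]]+[c[0][0,2],c[0][1,2]]
E
python3 - <<'E'
from h import *
c=cam('top'); d=np.load('top0.npy'); P=cloud(d,c)
for px in [(300,300),(100,170),(600,250),(450,320),(260,210),(201,107),(428,124),(313,235),(208,231),(475,253),(418,243),(264,252),(187,165),(400,182)]:
    print(px,P[px[1],px[0]])
capture('top')
for l in ['pot_green','pot_red','pot_yellow','juice','berry','yoghurt','carrier_green','carrier_red','carrier_blue']:
    a=cut_out(l,'top')
    for k in a[:2]:
        m=k['mask']; q=P[m]; q=q[q[:,2]>-.1]
        zt=np.percentile(q[:,2],97); t=q[q[:,2]>zt-.008]
        print(l,round(k['score'],2),k['bbox'],m.sum(),'ztop',round(zt,4),'ctr',t.mean(0),'mid',(t.min(0)+t.max(0))/2,'ext',np.ptp(t,axis=0))
E
```

```text
(300, 300) [0.3024 0.0268 0.001 ]
(100, 170) [0.59   0.5022 0.0017]
(600, 250) [ 0.4339 -0.6976  0.0002]
(450, 320) [ 0.2623 -0.3263 -0.0005]
(260, 210) [0.5078 0.1268 0.0007]
(201, 107) [0.723  0.2521 0.0882]
(428, 124) [ 0.704  -0.2424  0.0892]
(313, 235) [0.4544 0.0022 0.0591]
(208, 231) [0.4568 0.2311 0.0588]
(475, 253) [ 0.4267 -0.3378  0.1112]
(418, 243) [ 0.4448 -0.2158  0.1127]
(264, 252) [0.4184 0.1025 0.1123]
(187, 165) [0.6075 0.2998 0.0065]
(400, 182) [ 0.5837 -0.2018  0.005 ]
pot_red 0.74 [257.3, 237.9, 274.9, 263.0] 385 ztop 0.1148 ctr [0.4166 0.1045 0.1195] mid [0.4381 0.0703 0.5227] ext [0.0767 0.102  0.8316]
pot_red 0.7 [192.9, 216.1, 226.1, 244.3] 692 ztop 0.0613 ctr [0.4584 0.2301 0.0629] mid [0.458  0.1408 0.4961] ext [0.059  0.2429 0.8848]
pot_yellow 0.55 [137.9, 234.2, 172.1, 262.9] 700 ztop 0.062 ctr [0.4169 0.3494 0.0661] mid [0.4324 0.2012 0.4964] ext [0.088  0.3638 0.8841]
juice 0.89 [453.7, 241.9, 491.8, 264.3] 633 ztop 0.1147 ctr [ 0.4261 -0.3462  0.1201] mid [ 0.4424 -0.1745  0.5227] ext [0.068  0.3877 0.8316]
berry 0.95 [256.0, 239.7, 276.3, 261.5] 406 ztop 0.1147 ctr [0.4165 0.1047 0.1194] mid [0.4381 0.0712 0.5227] ext [0.0767 0.1037 0.8316]
yoghurt 0.66 [402.0, 235.4, 432.3, 250.4] 495 ztop 0.1144 ctr [ 0.4434 -0.2269  0.116 ] mid [ 0.4513 -0.1134  0.5228] ext [0.0501 0.2655 0.8314]
carrier_green 0.88 [165.7, 79.3, 248.6, 191.9] 8586 ztop 0.0889 ctr [0.7164 0.2462 0.1021] mid [0.6253 0.1604 0.5097] ext [0.2978 0.2821 0.8576]
carrier_green 0.75 [454.1, 242.6, 489.4, 264.7] 602 ztop 0.1147 ctr [ 0.426  -0.3451  0.1206] mid [ 0.4424 -0.173   0.5227] ext [0.068  0.3847 0.8316]
carrier_red 0.95 [377.1, 100.0, 460.9, 204.4] 8114 ztop 0.0891 ctr [ 0.6986 -0.237   0.1011] mid [ 0.6163 -0.1376  0.5098] ext [0.2797 0.3138 0.8574]
carrier_blue 0.8 [267.0, 80.5, 355.5, 194.6] 8113 ztop 0.089 ctr [0.7213 0.0054 0.1033] mid [0.6281 0.0048 0.5098] ext [0.3034 0.1072 0.8574]
```

```bash
cat > meas.py <<'E'
from h import *
def lids(pic,d,c,items):
    P=cloud(d,c); out={}
    for l,(px,z,r) in items.items():
        X=onplane(px,z,c)[0]
        m=(np.abs(P[...,2]-z)<.006)&(np.hypot(P[...,0]-X[0],P[...,1]-X[1])<r*1.6)&(d>0)
        vv,uu=np.nonzero(m); q=onplane(np.c_[uu,vv],z,c)[:,:2]
        (cx,cy),rr=cv2.minEnclosingCircle(q.astype(np.float32)*1000)
        out[l]=q.mean(0); print(l,'mean',q.mean(0),'circ',cx/1000,cy/1000,'r',rr,'n',len(q), 'rarea',1000*np.sqrt(len(q)*(abs(P[px[1],px[0]+1,1]-P[px[1],px[0],1])*abs(P[px[1]+1,px[0],0]-P[px[1],px[0],0]))/np.pi))
    return out
def carriers(d,c,seeds):
    P=cloud(d,c); out={}
    for l,(x,y) in seeds.items():
        m=(np.hypot(P[...,0]-x,P[...,1]-y)<.17)&(np.abs(P[...,1]-y)<.125)&(P[...,2]>.022)&(P[...,2]<.036)&(d>0)
        n,lab,st,_=cv2.connectedComponentsWithStats(m.astype(np.uint8),connectivity=4)
        k=1+np.argmax(st[1:,4]); vv,uu=np.nonzero(lab==k)
        q=onplane(np.c_[uu,vv],.03,c)[:,:2]
        (cx,cy),(w,h),a=cv2.minAreaRect((q*1000).astype(np.float32))
        print(l,'rect',cx,cy,w,h,a)
        if w<h: a-=90
        a=(a+90)%180-90
        # refine: fit model: points well inside holes & border
        yaw=np.radians(a)
        from scipy.optimize import minimize
        # region mask on fine grid; maximize agreement near half
        g=np.stack(np.meshgrid(np.arange(-.14,.02,.001),np.arange(-.11,.11,.001),indexing='ij'),-1).reshape(-1,2)
        mod=((np.abs(g[:,0])<.12)&(np.abs(g[:,1])<.09)&(np.hypot(g[:,0]+.072,g[:,1]-.04)>.04)&(np.hypot(g[:,0]+.072,g[:,1]+.048)>.032)).astype(float)
        keep=np.hypot(g[:,0]-.048,g[:,1])>.075
        g=g[keep];mod=mod[keep]
        M=cv2.GaussianBlur((lab==k).astype(np.float32),(0,0),.7)
        def f(p):
            cs,sn=np.cos(p[2]),np.sin(p[2])
            w=np.c_[p[0]+cs*g[:,0]-sn*g[:,1],p[1]+sn*g[:,0]+cs*g[:,1],np.full(len(g),.03)]
            uv=proj(w,c).astype(np.float32)
            s=cv2.remap(M,uv[:,0].reshape(-1,1),uv[:,1].reshape(-1,1),cv2.INTER_LINEAR)[:,0]
            return ((s-mod)**2).mean()
        best=None
        for y0 in (yaw,yaw-.05,yaw+.05,0):
            r=minimize(f,[cx/1000,cy/1000,y0],method='Nelder-Mead',options=dict(initial_simplex=np.array([cx/1000,cy/1000,y0])+np.array([[0,0,0],[.008,0,0],[0,.008,0],[0,0,.06]]),xatol=1e-5,fatol=1e-7))
            if best is None or r.fun<best.fun: best=r
        p=best.x; cs,sn=np.cos(p[2]),np.sin(p[2]); Rm=np.array([[cs,-sn],[sn,cs]])
        out[l]=p
        print('  fit',p,best.fun,'pot',p[:2]+Rm@[-.072,.04],'bottle',p[:2]+Rm@[-.072,-.048])
    return out
E
python3 - <<'E'
from meas import *
c=cam('top'); d=np.load('top0.npy'); pic=cv2.imread('pics/top0.png')
lids(pic,d,c,dict(pot_green=((313,235),.058,.03),pot_red=((208,231),.058,.03),pot_yellow=((151,249),.058,.03),juice=((481,254),.112,.0175),berry=((264,252),.112,.0175),yoghurt=((425,243),.112,.0175),roll=((366,240),.026,.031)))
o=carriers(d,c,dict(green=(.66,.265),blue=(.66,.02),red=(.65,-.24)))
for l,p in o.items():
    cs,sn=np.cos(p[2]),np.sin(p[2]); Rm=np.array([[cs,-sn],[sn,cs]])
    for ctr,r in (((-.072,.04),.04),((-.072,-.048),.032)):
        th=np.linspace(0,6.28,60); w=np.array(ctr)+r*np.c_[np.cos(th),np.sin(th)]
        cv2.polylines(pic,[(proj(np.c_[w@Rm.T+p[:2],np.full(60,.03)],c)*16).round().astype(np.int32)],True,(255,255,0),1,cv2.LINE_AA,4)
    w=np.array([[-.12,-.09],[.12,-.09],[.12,.09],[-.12,.09]])
    cv2.polylines(pic,[(proj(np.c_[w@Rm.T+p[:2],np.full(4,.03)],c)*16).round().astype(np.int32)],True,(255,0,255),1,cv2.LINE_AA,4)
cv2.imwrite('pics/fit0.png',cv2.resize(pic[70:280,130:500],None,fx=2.1,fy=2.1,interpolation=cv2.INTER_CUBIC))
E
```

```text
pot_green mean [0.4545 0.0034] circ 0.4545938720703125 0.003315819263458252 r 29.715564727783203 n 572 rarea 29.33254577268574
pot_red mean [0.4583 0.2313] circ 0.4578638305664062 0.23147648620605468 r 30.294017791748047 n 592 rarea 28.254399267010996
pot_yellow mean [0.4166 0.3525] circ 0.41668536376953125 0.35228448486328123 r 30.597774505615234 n 618 rarea 34.26893827721603
juice mean [ 0.4257 -0.3498] circ 0.42493585205078127 -0.34990988159179687 r 17.793428421020508 n 214 rarea 14.636406768162498
berry mean [0.416  0.1054] circ 0.41605401611328124 0.10551323699951172 r 17.426860809326172 n 226 rarea 17.573543632079016
yoghurt mean [ 0.4432 -0.2286] circ 0.4430611877441406 -0.2288370361328125 r 18.010530471801758 n 219 rarea 16.65573402260845
roll mean [ 0.4273 -0.1206] circ 0.4271404724121094 -0.12019499206542969 r 31.02311134338379 n 365 rarea 28.47884218257183
green rect 674.375244140625 252.16285705566406 181.16610717773438 241.7617950439453 88.78498840332031
  fit [ 0.6734  0.2522 -0.0198] 0.02101368157487557 pot [0.6022 0.2936] bottle [0.6004 0.2056]
blue rect 680.0635986328125 9.278175354003906 180.2405548095703 241.390625 84.92134094238281
  fit [ 0.6793  0.0097 -0.0874] 0.01602020547138269 pot [0.6111 0.0558] bottle [ 0.6034 -0.0318]
red rect 655.720458984375 -240.97567749023438 183.08465576171875 241.69874572753906 88.27908325195312
  fit [ 0.6547 -0.2406 -0.0303] 0.02092359289512704 pot [ 0.5839 -0.1985] bottle [ 0.5813 -0.2864]
```

View pics/fit0.png

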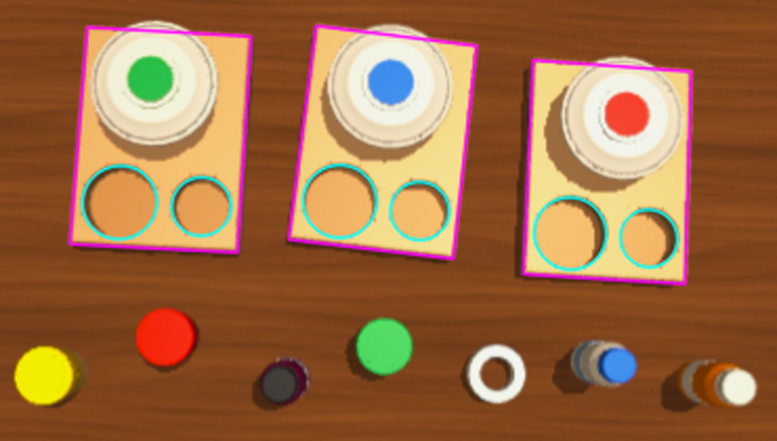

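```bash
cat > go.py <<'E'
import sys
from h import *
def go(x,y,z,yaw,n=1):
    s=telemetry.sense(); R0=R.from_euler('xyz',s['eef_rot']); 
    R1=R.from_euler('xyz',[np.pi,0,yaw])
    t=R0.inv().apply(np.array([x,y,z])-s['eef_pos'])*1000
    a=(R0.inv()*R1).as_rotvec()
    print('t',s['t'],'pos',s['eef_pos'],'rot',s['eef_rot'],'q',s['qpos'],'F',s['ft_force'],'w',s['width'])
    print('shift',t.round(1),'dist',np.linalg.norm(t).round(1),'rotvec',a.round(3))
if __name__=='__main__': go(*map(float,sys.argv[1:5]))
E
python3 go.py 0.4545 0.0033 0.22 3.1416
```

```text
t 0.65 pos [ 0.2063 -0.4828  0.2503] rot [3.1416 0.     0.4038] q [-1.3063  0.2907 -0.1534  1.1267 -0.      1.4315] F [ 0.6873 -0.0627 -0.0037] w 0.08487496654289386
shift [ 419.3 -349.5   30.3] dist 546.7 rotvec [-0.     0.    -2.738]
```

apply_moves(increments=[[[26, -22, 2], [0, 0, -0.17], 0], [[52, -44, 4], [0, 0, -0.34], 0], [[79, -66, 6], [0, 0, -0.51], 0], [[105, -87, 8], [0, 0, -0.68], 0], [[131, -109, 10], [0, 0, -0.85], 0], [[157, -131, 12], [0, 0, -1.02], 0], [[183, -153, 14], [0, 0, -1.19], 0], [[210, -175, 16], [0, 0, -1.37], 0]])

```text
t: 1.65
eef_pos: [0.331, -0.2384, 0.2344]
eef_rot: [3.141, 0.0, 1.779]
ft_force: [-0.5, 0.3, -0.4]
width: 0.0857
```

```bash
python3 go.py 0.4545 0.0033 0.22 3.1416
```

```text
t 1.65 pos [ 0.331  -0.2384  0.2344] rot [3.1413 0.0004 1.7793] q [-0.8038  0.0784 -0.4628  1.0291  0.      0.5585] F [-0.4944  0.2598 -0.4072] w 0.08574016389945954
shift [210.9 170.8  14.4] dist 271.8 rotvec [-0.     0.001 -1.362]
```

apply_moves(increments=[[[26, 21, 2], [0, 0, -0.17], 0], [[53, 43, 4], [0, 0, -0.34], 0], [[79, 64, 6], [0, 0, -0.51], 0], [[105, 85, 8], [0, 0, -0.68], 0], [[132, 107, 10], [0, 0, -0.85], 0], [[158, 128, 12], [0, 0, -1.02], 0], [[185, 150, 14], [0, 0, -1.19], 0], [[211, 171, 14], [0, 0, -1.36], 0], [[211, 171, 50], [0, 0, -1.362], 0], [[211, 171, 80], [0, 0, -1.362], 0]])

```text
t: 2.9
eef_pos: [0.4549, 0.0039, 0.1535]
eef_rot: [-3.141, 0.001, -3.141]
ft_force: [0.1, 0.3, -1.1]
width: 0.0858
```

```bash
python3 go.py 0.4545 0.0033 0.05 3.1416; python3 - <<'E'
from h import *
s=telemetry.sense()
p,d=capture('wrist'); cv2.imwrite('pics/w1.png',p[:,:,::-1]); c=cam('wrist',s)
P=cloud(d,c)
m=(np.abs(P[...,2]-.058)<.004)&(np.hypot(P[...,0]-.4545,P[...,1]-.0033)<.05)&(d>0)
q=P[m]; print(q.mean(0),q.min(0),q.max(0),len(q))
E
```

```text
t 2.9 pos [0.4549 0.0039 0.1535] rot [-3.1411  0.0009 -3.1406] q [-0.1522  0.2434 -0.4934  0.833  -0.0003 -0.1532] F [ 0.1292  0.3425 -1.0669] w 0.08577411522416643
shift [  0.5  -0.6 103.5] dist 103.5 rotvec [-0.     0.001  0.001]
[0.4528 0.0029 0.0574] [ 0.4246 -0.0268  0.054 ] [0.4834 0.0325 0.0597] 4717
```

View pics/w1.png

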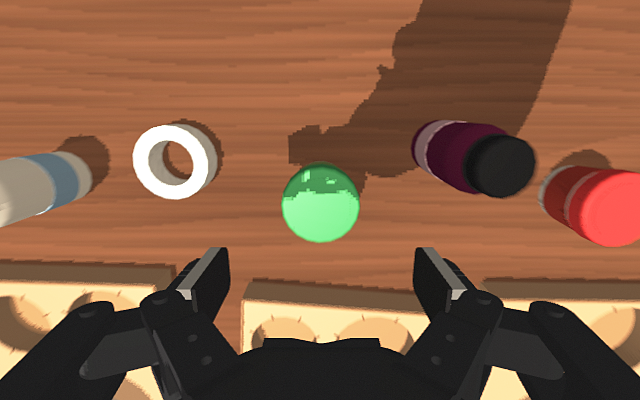

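The wrist view shows the green lid centred between the fingers, around (320,203) px, and its measured position agrees with the top view. I'll descend and grip.

apply_moves(increments=[[[0, 0, 35], [0, 0, 0], 0], [[0, 0, 70], [0, 0, 0], 0], [[0, 0, 95], [0, 0, 0], 0], [[0, 0, 103], [0, 0, 0], 0], [[0, 0, 103], [0, 0, 0], 60], [[0, 0, 103], [0, 0, 0], 120], [[0, 0, 103], [0, 0, 0], 160], [[0, 0, 103], [0, 0, 0], 160], [[0, 0, 103], [0, 0, 0], 160]], force=30)

```text
t: 4.08
eef_pos: [0.453, 0.0039, 0.0486]
eef_rot: [3.142, -0.002, -3.141]
ft_force: [-3.1, 0.5, 7.2]
width: 0.0587
```

```bash
python3 go.py 0.6022 0.2936 0.18 3.1218
```

```text
t 4.075 pos [0.453  0.0039 0.0486] rot [ 3.1415 -0.0023 -3.1412] q [-0.1527  0.3907 -0.6257  0.5566 -0.0003 -0.1532] F [-3.0527  0.521   7.152 ] w 0.058691836235111386
shift [-149.   289.6 -131.7] dist 351.3 rotvec [ 0.    -0.002  0.02 ]
```

apply_moves(increments=[[[0, 0, -15], [0, 0, 0], 160], [[0, 0, -45], [0, 0, 0], 160], [[0, 0, -80], [0, 0, 0], 160], [[0, 0, -115], [0, 0, 0], 160], [[-5, 10, -130], [0, 0, 0], 160], [[-18, 35, -132], [0, 0, 0], 160], [[-38, 73, -132], [0, 0, 0], 160], [[-58, 111, -132], [0, 0, 0.01], 160], [[-77, 149, -132], [0, 0, 0.02], 160], [[-97, 187, -132], [0, 0, 0.02], 160]])

```text
t: 5.32
eef_pos: [0.5509, 0.1924, 0.1813]
eef_rot: [3.141, -0.001, 3.122]
ft_force: [-0.0, -0.7, -0.6]
width: 0.0591
```

```bash
python3 go.py 0.6022 0.2936 0.18 3.1218
```

```text
t 5.325 pos [0.5509 0.1924 0.1813] rot [ 3.1414 -0.001   3.122 ] q [ 0.2104  0.4463 -0.1079  1.0175  0.0004  0.2301] F [-0.0452 -0.7135 -0.6056] w 0.05909796544344716
shift [-49.3 102.2   1.3] dist 113.5 rotvec [ 0.    -0.001  0.   ]
```

apply_moves(increments=[[[-17, 35, 1], [0, 0, 0], 160], [[-33, 70, 1], [0, 0, 0], 160], [[-45, 93, 1], [0, 0, 0], 160], [[-49, 102, 5], [0, 0, 0], 160], [[-49, 102, 30], [0, 0, 0], 160], [[-49, 102, 60], [0, 0, 0], 160], [[-49, 102, 80], [0, 0, 0], 160], [[-49, 102, 83], [0, 0, 0], 160]])

```text
t: 6.32
eef_pos: [0.6007, 0.2923, 0.0972]
eef_rot: [-3.141, -0.004, 3.121]
ft_force: [-0.4, 0.3, -0.8]
width: 0.0587
```

```bash
python3 go.py 0.6022 0.2936 0.0525 3.1218; python3 - <<'E'
from h import *
for n in ('side','wrist','top'):
    p,d=capture(n); cv2.imwrite(f'pics/{n}2.png',p[:,:,::-1]); np.save(f'{n}2.npy',d)
a=cv2.imread('pics/side2.png')[180:330,130:330]; b=cv2.imread('pics/wrist2.png')
cv2.imwrite('pics/c2.png',np.hstack([cv2.resize(a,(400,300)),cv2.resize(b,(400,300))]))
E
```

```text
t 6.325 pos [0.6007 0.2923 0.0972] rot [-3.1406 -0.0035  3.1213] q [0.3434 0.6714 0.0509 0.9539 0.0004 0.3637] F [-0.4047  0.3252 -0.8206] w 0.05867028619878708
shift [-1.7  1.3 44.7] dist 44.7 rotvec [-0.001 -0.004 -0.   ]
```

View pics/c2.png

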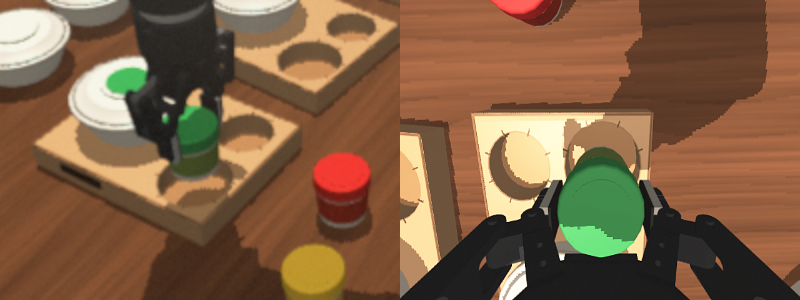

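The pot is above the wide well, upright and centred. I'll lower it slowly.

apply_moves(increments=[[[-2, 1, 18], [0, 0, 0], 160], [[-2, 1, 32], [0, 0, 0], 160], [[-2, 1, 39], [0, 0, 0], 160], [[-2, 1, 42], [0, 0, 0], 160], [[-2, 1, 44], [0, 0, 0], 160], [[-2, 1, 45], [0, 0, 0], 160], [[-2, 1, 45], [0, 0, 0], 160]])

```text
t: 7.35
eef_pos: [0.6044, 0.2942, 0.0546]
eef_rot: [3.141, 0.0, 3.122]
ft_force: [-0.3, 0.6, -1.5]
width: 0.0587
```

```bash
python3 go.py 0.6022 0.2936 0.0516 3.1218
```

```text
t 7.35 pos [0.6044 0.2942 0.0546] rot [3.141  0.0005 3.1216] q [0.3442 0.7169 0.015  0.8683 0.0004 0.3641] F [-0.3112  0.6356 -1.5291] w 0.05871305214774491
shift [ 2.2 -0.7  3. ] dist 3.8 rotvec [ 0.001  0.    -0.   ]
```

apply_moves(increments=[[[2, 0, 1], [0, 0, 0], 160], [[2, 0, 2], [0, 0, 0], 160], [[2, 0, 3], [0, 0, 0], 160], [[2, 0, 3], [0, 0, 0], 160]])

```text
t: 7.85
eef_pos: [0.6026, 0.2943, 0.0517]
eef_rot: [3.141, 0.001, 3.122]
ft_force: [0.5, -0.4, -0.1]
width: 0.0588
```

```bash
python3 go.py 0.6022 0.2936 0.0516 3.1218
```

```text
t 7.85 pos [0.6026 0.2943 0.0517] rot [3.1408 0.0008 3.1216] q [0.3452 0.7169 0.0064 0.8593 0.0004 0.3652] F [ 0.4932 -0.3848 -0.0607] w 0.05880895789028078
shift [ 0.4 -0.7  0.1] dist 0.8 rotvec [ 0.001  0.001 -0.   ]
```

apply_moves(increments=[[[0, 0, 1], [0, 0, 0], 160], [[0, 0, 1.5], [0, 0, 0], 160], [[0, 0, 1.5], [0, 0, 0], 160]])

```text
t: 8.22
eef_pos: [0.6027, 0.2943, 0.0516]
eef_rot: [3.141, 0.001, 3.122]
ft_force: [-4.9, -1.8, 13.1]
width: 0.0589
```

Contact is firm: 13 N, and z no longer drops. Ease back, open part-way and rise.

apply_moves(increments=[[[0, 0, 0], [0, 0, 0], 110], [[0, 0, 0], [0, 0, 0], 60], [[0, 0, 0], [0, 0, 0], 40], [[0, 0, 0], [0, 0, 0], 40], [[0, 0, -10], [0, 0, 0], 40], [[0, 0, -35], [0, 0, 0], 40], [[0, 0, -75], [0, 0, 0], 20], [[0, 0, -120], [0, 0, 0], 0], [[0, 0, -150], [0, 0, 0], 0], [[20, -20, -168], [0, 0, 0], 0]])

```text
t: 9.48
eef_pos: [0.5833, 0.2754, 0.222]
eef_rot: [3.139, 0.005, 3.122]
ft_force: [0.2, -0.6, -0.5]
width: 0.0852
```

```bash
python3 - <<'E'
from h import *
p,d=capture('side'); cv2.imwrite(f'pics/side3.png',p[:,:,::-1])
cv2.imwrite('pics/c3.png',cv2.resize(p[130:380,130:450,::-1],None,fx=2,fy=2))
E
python3 go.py 0.4257 -0.3498 0.22 3.1416
```

```text
t 9.525 pos [0.5811 0.2732 0.224 ] rot [3.1402 0.0047 3.1217] q [ 0.3258  0.527   0.1399  1.1789 -0.0003  0.3457] F [3.3415 0.6583 1.8809] w 0.08542982089524759
shift [ 143.  -625.9    2.5] dist 642.1 rotvec [ 0.001  0.005 -0.02 ]
```

View pics/c3.png

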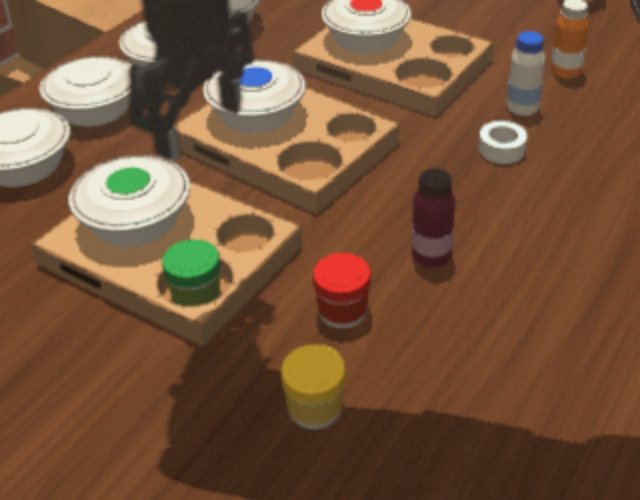

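The green pot stands upright in the wide well, at about (192,272) px in the crop. Next is the juice.

apply_moves(increments=[[[6, -25, 0], [0, 0, 0], 0], [[16, -70, 0], [0, 0, 0], 0], [[27, -120, 0], [0, 0, 0], 0], [[38, -170, 0], [0, 0, 0], 0], [[50, -220, 0], [0, 0, 0], 0], [[61, -270, 0], [0, 0, 0], 0], [[73, -320, 0], [0, 0, 0], 0], [[84, -370, 0], [0, 0, 0], 0], [[96, -420, 0], [0, 0, 0], 0], [[107, -470, 0], [0, 0, -0.02], 0]])

```text
t: 10.78
eef_pos: [0.4643, -0.1962, 0.2237]
eef_rot: [3.141, 0.006, -3.141]
ft_force: [1.5, -0.3, -0.6]
width: 0.0854
```

```bash
python3 go.py 0.4255 -0.3498 0.22 3.1416
```

```text
t 10.775 pos [ 0.4643 -0.1962  0.2237] rot [ 3.1409  0.0057 -3.1411] q [-0.5471  0.2646 -0.2616  1.04    0.0036 -0.5476] F [ 1.5145 -0.3446 -0.6267] w 0.0853970589593542
shift [  38.9 -153.6    3.4] dist 158.4 rotvec [0.001 0.006 0.   ]
```

apply_moves(increments=[[[12, -45, 3], [0, 0, 0], 0], [[23, -90, 3], [0, 0, 0], 0], [[34, -130, 3], [0, 0, 0], 0], [[39, -150, 10], [0, 0, 0], 0], [[39, -154, 30], [0, 0, 0], 0], [[39, -154, 60], [0, 0, 0], 0], [[39, -154, 70], [0, 0, 0], 0], [[39, -154, 70], [0, 0, 0], 0]])

```text
t: 11.78
eef_pos: [0.4258, -0.3496, 0.1532]
eef_rot: [3.14, 0.005, -3.141]
ft_force: [-0.2, 0.5, -0.1]
width: 0.085
```

```bash
python3 go.py 0.4255 -0.3498 0.066 3.1416; python3 - <<'E'
from h import *
s=telemetry.sense()
p,d=capture('wrist'); cv2.imwrite('pics/w4.png',p[:,:,::-1]); c=cam('wrist',s)
P=cloud(d,c)
m=(np.abs(P[...,2]-.112)<.005)&(np.hypot(P[...,0]-.4255,P[...,1]+.3498)<.03)&(d>0)
q=P[m]; print(q.mean(0),(q.min(0)+q.max(0))/2,np.ptp(q,axis=0),len(q))
E
```

```text
t 11.775 pos [ 0.4258 -0.3496  0.1532] rot [ 3.1401  0.0051 -3.1406] q [-0.8228  0.4095 -0.2471  0.9119  0.0048 -0.8238] F [-0.1861  0.5031 -0.1482] w 0.08504462801230411
shift [ 0.7 -0.3 87.2] dist 87.2 rotvec [0.001 0.005 0.001]
[ 0.4229 -0.3518  0.1112] [ 0.424  -0.3521  0.1102] [0.0351 0.034  0.0063] 2673
```

View pics/w4.png

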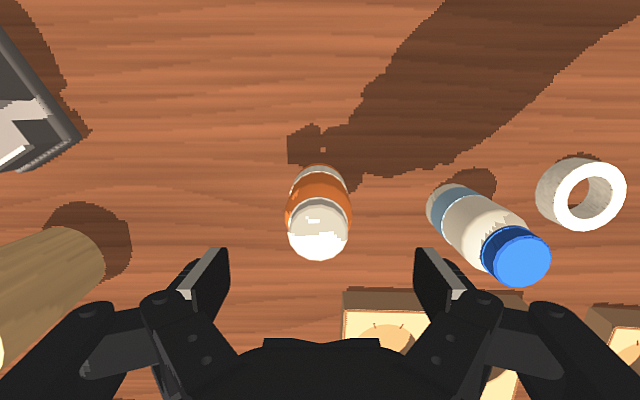

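The wrist view shows the juice's white cap at (318,235) px, centred between the fingers and clear of its neighbours. I'll descend and grip.

apply_moves(increments=[[[1, -1, 25], [0, 0.005, 0], 0], [[1, -1, 55], [0, 0.005, 0], 0], [[1, -1, 78], [0, 0.005, 0], 0], [[1, -1, 87], [0, 0.005, 0], 0], [[1, -1, 87], [0, 0.005, 0], 60], [[1, -1, 87], [0, 0.005, 0], 120], [[1, -1, 87], [0, 0.005, 0], 180], [[1, -1, 87], [0, 0.005, 0], 200], [[1, -1, 87], [0, 0.005, 0], 200], [[1, -1, 87], [0, 0.005, 0], 200]], force=30)

```text
t: 13.08
eef_pos: [0.4263, -0.3515, 0.0683]
eef_rot: [-3.141, 0.003, -3.141]
ft_force: [-0.3, 0.6, 6.0]
width: 0.0449
```

```bash
python3 go.py 0.6004 0.2056 0.235 3.1218
```

```text
t 13.075 pos [ 0.4263 -0.3515  0.0683] rot [-3.1407  0.0026 -3.1405] q [-0.8226  0.5075 -0.3446  0.7163  0.0013 -0.8236] F [-0.3246  0.5689  6.0424] w 0.044924172704726026
shift [-175.1  556.8 -166.8] dist 607.0 rotvec [-0.001  0.003  0.021]
```

apply_moves(increments=[[[0, 0, -10], [0, 0, 0], 200], [[0, 0, -35], [0, 0, 0], 200], [[0, 0, -75], [0, 0, 0], 200], [[0, 0, -115], [0, 0, 0], 200], [[0, 0, -145], [0, 0, 0], 200], [[-5, 15, -162], [0, 0, 0], 200], [[-15, 45, -165], [0, 0, 0], 200], [[-27, 87, -165], [0, 0, 0], 200], [[-41, 130, -165], [0, 0, 0], 200], [[-54, 173, -165], [0, 0, 0.01], 200]])

```text
t: 14.32
eef_pos: [0.4796, -0.1759, 0.2331]
eef_rot: [-3.141, 0.002, 3.133]
ft_force: [1.3, -0.2, -0.7]
width: 0.0449
```

```bash
python3 go.py 0.6004 0.2056 0.235 3.1218
```

```text
t 14.325 pos [ 0.4796 -0.1759  0.2331] rot [-3.1414  0.0019  3.1327] q [-0.495   0.2731 -0.2243  1.0716  0.0007 -0.4861] F [ 1.2524 -0.2198 -0.6551] w 0.044913167768593956
shift [-117.4  382.5   -1.8] dist 400.1 rotvec [-0.     0.002  0.011]
```

apply_moves(increments=[[[-13, 43, 0], [0, 0, 0], 200], [[-26, 86, 0], [0, 0, 0], 200], [[-39, 129, 0], [0, 0, 0], 200], [[-53, 172, 0], [0, 0, 0], 200], [[-66, 215, 0], [0, 0, 0], 200], [[-79, 258, 0], [0, 0, 0.01], 200], [[-92, 300, 0], [0, 0, 0.01], 200], [[-104, 340, 0], [0, 0, 0.01], 200], [[-113, 368, 0], [0, 0, 0.01], 200], [[-117, 382, 5], [0, 0, 0.01], 200]])

```text
t: 15.58
eef_pos: [0.5995, 0.2072, 0.2278]
eef_rot: [-3.142, 0.001, 3.124]
ft_force: [0.0, -0.1, -1.5]
width: 0.0452
```

```bash
python3 go.py 0.6004 0.2056 0.07 3.1218
```

```text
t 15.575 pos [0.5995 0.2072 0.2278] rot [-3.1415  0.0014  3.1245] q [ 0.2178  0.5126  0.1259  1.1828 -0.0004  0.2349] F [ 0.034  -0.126  -1.4779] w 0.04517217467397215
shift [ -0.7  -1.6 157.8] dist 157.8 rotvec [-0.     0.001  0.003]
```

apply_moves(increments=[[[-1, -2, 15], [0, 0, 0], 200], [[-1, -2, 45], [0, 0, 0], 200], [[-1, -2, 80], [0, 0, 0], 200], [[-1, -2, 105], [0, 0, 0], 200], [[-1, -2, 112], [0, 0, 0], 200], [[-1, -2, 112], [0, 0, 0], 200]])

```text
t: 16.32
eef_pos: [0.6003, 0.2044, 0.1157]
eef_rot: [-3.141, 0.001, 3.124]
ft_force: [-0.5, -0.1, -0.7]
width: 0.0451
```

```bash
python3 go.py 0.6004 0.2056 0.0713 3.1218; python3 - <<'E'
from h import *
p,d=capture('side');q,d=capture('wrist')
a=cv2.resize(p[150:300,130:330,::-1],(400,300));b=cv2.resize(q[:,:,::-1],(400,300))
cv2.imwrite('pics/c5.png',np.hstack([a,b]))
E
```

```text
t 16.325 pos [0.6003 0.2044 0.1157] rot [-3.1412  0.0007  3.1237] q [ 0.2133  0.5913 -0.0453  0.9336 -0.0006  0.2311] F [-0.5385 -0.1471 -0.7124] w 0.045076771686609285
shift [-0.   1.2 44.4] dist 44.4 rotvec [-0.     0.001  0.002]
```

View pics/c5.png

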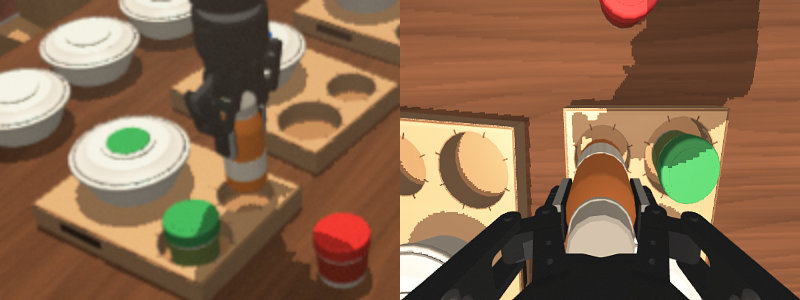

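The juice hangs over the narrow well. Lower it.

apply_moves(increments=[[[0, 1, 15], [0, 0, 0], 200], [[0, 1, 28], [0, 0, 0], 200], [[0, 1, 36], [0, 0, 0], 200], [[0, 1, 40], [0, 0, 0], 200], [[0, 1, 42], [0, 0, 0], 200], [[0, 1, 43], [0, 0, 0], 200], [[0, 1, 43], [0, 0, 0], 200]])

```text
t: 17.3
eef_pos: [0.6015, 0.206, 0.074]
eef_rot: [3.141, 0.003, 3.124]
ft_force: [0.3, -0.6, -1.9]
width: 0.0453
```

apply_moves(increments=[[[1, 0, 1], [0, 0, 0], 200], [[1, 0, 2], [0, 0, 0], 200], [[1, 0, 3], [0, 0, 0], 200], [[1, 0, 3], [0, 0, 0], 200]])

```text
t: 17.8
eef_pos: [0.6007, 0.206, 0.0713]
eef_rot: [3.141, 0.004, 3.124]
ft_force: [-1.0, 0.1, 1.4]
width: 0.0451
```

apply_moves(increments=[[[0, 0, 0.7], [0, 0, 0], 200], [[0, 0, 0.7], [0, 0, 0], 200], [[0, 0, 0.7], [0, 0, 0], 140], [[0, 0, 0.7], [0, 0, 0], 95], [[0, 0, 0.7], [0, 0, 0], 85], [[0, 0, 0], [0, 0, 0], 80], [[0, 0, -12], [0, 0, 0], 80], [[0, 0, -40], [0, 0, 0], 80], [[0, 0, -80], [0, 0, 0], 80], [[0, 0, -125], [0, 0, 0], 40]])

```text
t: 19.05
eef_pos: [0.6, 0.206, 0.1981]
eef_rot: [3.141, 0.003, 3.124]
ft_force: [-0.2, -0.5, -0.0]
width: 0.0718
```

```bash
python3 go.py 0.458 0.2313 0.18 3.1416; python3 - <<'E'
from h import *
p,d=capture('side')
cv2.imwrite('pics/c6.png',cv2.resize(p[130:330,130:390,::-1],None,fx=2,fy=2))
E
```

```text
t 19.05 pos [0.6    0.206  0.1981] rot [3.1413 0.0034 3.1241] q [ 0.2157  0.5267  0.0705  1.1111 -0.0005  0.2332] F [-0.2376 -0.4737 -0.0073] w 0.07175469358201145
shift [142.5  22.9  17.6] dist 145.3 rotvec [ 0.     0.003 -0.018]
```

View pics/c6.png

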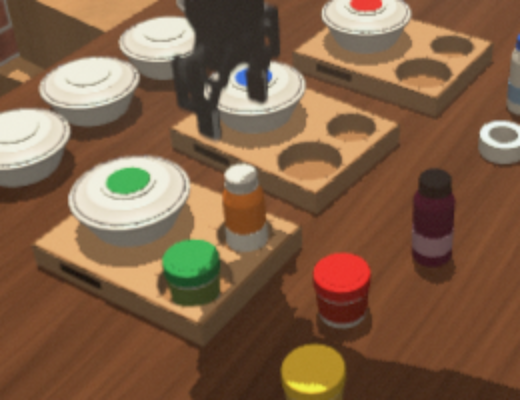

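The juice stands in the narrow well. Next is the red pot.

apply_moves(increments=[[[30, 5, 0], [0, 0, 0], 0], [[70, 12, 0], [0, 0, -0.01], 0], [[110, 18, 5], [0, 0, -0.02], 0], [[138, 22, 15], [0, 0, -0.02], 0], [[142, 23, 45], [0, 0, -0.02], 0], [[142, 23, 65], [0, 0, -0.02], 0], [[142, 23, 67], [0, 0, -0.02], 0], [[142, 23, 67], [0, 0, -0.02], 0]])

```text
t: 20.1
eef_pos: [0.4624, 0.2323, 0.1371]
eef_rot: [3.139, 0.013, -3.139]
ft_force: [0.7, -0.2, 0.5]
width: 0.0852
```

```bash
python3 go.py 0.458 0.2313 0.049 3.1416; python3 - <<'E'
from h import *
s=telemetry.sense()
p,d=capture('wrist'); cv2.imwrite('pics/w7.png',p[:,:,::-1]); c=cam('wrist',s)
P=cloud(d,c)
m=(np.abs(P[...,2]-.058)<.004)&(np.hypot(P[...,0]-.458,P[...,1]-.2313)<.05)&(d>0)
q=P[m]; print(q.mean(0),(q.min(0)+q.max(0))/2,np.ptp(q,axis=0),len(q))
E
```

```text
t 20.1 pos [0.4624 0.2323 0.1371] rot [ 3.1392  0.0129 -3.1391] q [ 0.3253  0.3613 -0.3713  0.8252 -0.0018  0.3228] F [ 0.6803 -0.1834  0.5131] w 0.08524380324407616
shift [ 5.5 -1.2 88. ] dist 88.2 rotvec [0.002 0.013 0.003]
[0.456  0.2314 0.0575] [0.4577 0.2313 0.0572] [0.0591 0.0591 0.0063] 5492
```

View pics/w7.png

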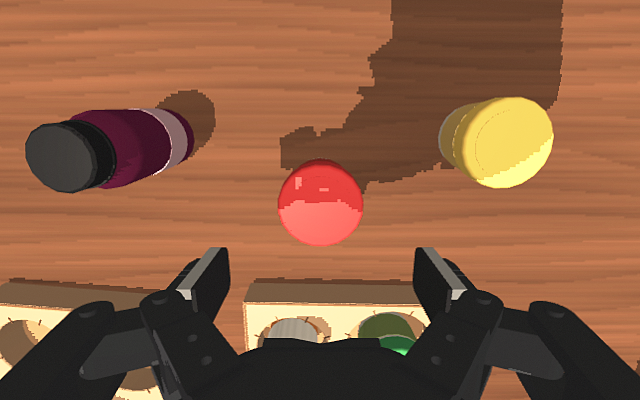

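The red lid is at (320,203) px, centred, and the two measurements agree. I'll descend and grip.

apply_moves(increments=[[[5, -1, 30], [0, 0.013, 0.003], 0], [[5, -1, 60], [0, 0.013, 0.003], 0], [[5, -1, 80], [0, 0.013, 0.003], 0], [[5, -1, 88], [0, 0.013, 0.003], 0], [[5, -1, 88], [0, 0.013, 0.003], 60], [[5, -1, 88], [0, 0.013, 0.003], 120], [[5, -1, 88], [0, 0.013, 0.003], 160], [[5, -1, 88], [0, 0.013, 0.003], 160], [[5, -1, 88], [0, 0.013, 0.003], 160]], force=30)

```text
t: 21.28
eef_pos: [0.4595, 0.2318, 0.0504]
eef_rot: [3.139, 0.002, 3.141]
ft_force: [-1.3, -0.5, 6.7]
width: 0.0582
```

```bash
python3 go.py 0.5839 -0.1985 0.2 3.1113
```

```text
t 21.275 pos [0.4595 0.2318 0.0504] rot [3.1385 0.002  3.1411] q [ 0.3238  0.4745 -0.4676  0.6258  0.0023  0.3243] F [-1.3342 -0.5209  6.7038] w 0.058244414139717454
shift [-125.  -429.8 -150.7] dist 472.3 rotvec [0.003 0.002 0.03 ]
```

apply_moves(increments=[[[0, 0, -15], [0, 0, 0], 160], [[0, 0, -45], [0, 0, 0], 160], [[0, 0, -85], [0, 0, 0], 160], [[0, 0, -125], [0, 0, 0], 160], [[-3, -10, -145], [0, 0, 0.01], 160], [[-12, -40, -150], [0, 0, 0.01], 160], [[-25, -85, -150], [0, 0, 0.01], 160], [[-38, -130, -150], [0, 0, 0.02], 160], [[-51, -175, -150], [0, 0, 0.02], 160], [[-64, -220, -150], [0, 0, 0.03], 160]])

```text
t: 22.52
eef_pos: [0.5235, 0.0098, 0.2013]
eef_rot: [3.138, 0.004, 3.111]
ft_force: [0.8, 0.3, -1.2]
width: 0.0581
```

```bash
python3 go.py 0.5839 -0.1985 0.2 3.1113
```

```text
t 22.525 pos [0.5235 0.0098 0.2013] rot [3.1385 0.0036 3.111 ] q [-0.1229  0.3183 -0.2482  1.001   0.0034 -0.0923] F [ 0.7838  0.2539 -1.2344] w 0.058126938872622255
shift [ -66.7 -206.4    0.9] dist 216.9 rotvec [ 0.003  0.004 -0.   ]
```

apply_moves(increments=[[[-13, -42, 0], [0, 0, 0], 160], [[-27, -84, 0], [0, 0, 0], 160], [[-41, -126, 0], [0, 0, 0], 160], [[-54, -168, 0], [0, 0, 0], 160], [[-64, -198, 0], [0, 0, 0], 160], [[-67, -206, 10], [0.003, 0, 0], 160], [[-67, -206, 40], [0.003, 0.003, 0], 160], [[-67, -206, 75], [0.003, 0.003, 0], 160], [[-67, -206, 98], [0.003, 0.003, 0], 160], [[-67, -206, 102], [0.003, 0.003, 0], 160]])

```text
t: 23.78
eef_pos: [0.5833, -0.1964, 0.0977]
eef_rot: [3.14, -0.002, 3.112]
ft_force: [-0.5, 0.4, -0.1]
width: 0.0586
```

```bash
python3 go.py 0.5839 -0.1985 0.0535 3.1113; python3 - <<'E'
from h import *
p,d=capture('side');q,d=capture('wrist')
a=cv2.resize(p[90:240,220:420,::-1],(400,300));b=cv2.resize(q[:,:,::-1],(400,300))
cv2.imwrite('pics/c8.png',np.hstack([a,b]))
E
```

```text
t 23.775 pos [ 0.5833 -0.1964  0.0977] rot [ 3.1401 -0.0022  3.1118] q [-0.4437  0.5787 -0.1214  0.8734  0.0005 -0.4139] F [-0.5144  0.3536 -0.1218] w 0.05857828391487331
shift [-0.8 -2.2 44.2] dist 44.3 rotvec [ 0.002 -0.002  0.   ]
```

View pics/c8.png

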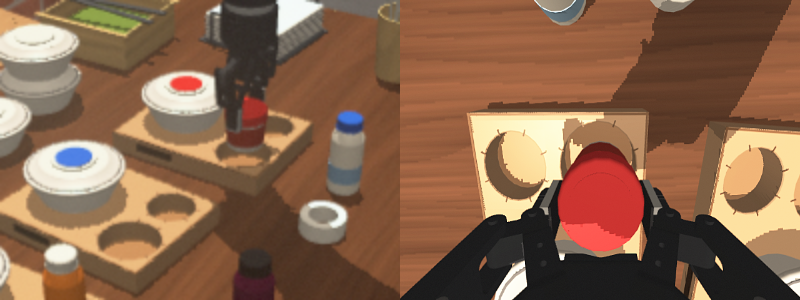

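The red pot is over the red carrier's wide well. Lower it.

apply_moves(increments=[[[-1, -2, 16], [0, 0, 0], 160], [[-1, -2, 29], [0, 0, 0], 160], [[-1, -2, 36], [0, 0, 0], 160], [[-1, -2, 40], [0, 0, 0], 160], [[-1, -2, 42], [0, 0, 0], 160], [[-1, -2, 43], [0, 0, 0], 160], [[-1, -2, 43], [0, 0, 0], 160]])

```text
t: 24.75
eef_pos: [0.5856, -0.1993, 0.0565]
eef_rot: [3.141, 0.001, 3.112]
ft_force: [-0.0, -0.0, -0.3]
width: 0.0586
```

apply_moves(increments=[[[1, 1, 1], [0, 0, 0], 160], [[1, 1, 2], [0, 0, 0], 160], [[1, 1, 3], [0, 0, 0], 160], [[1, 1, 3], [0, 0, 0], 160]])

```text
t: 25.25
eef_pos: [0.5846, -0.1983, 0.0535]
eef_rot: [3.141, 0.001, 3.112]
ft_force: [0.0, 0.1, -0.7]
width: 0.0587
```

apply_moves(increments=[[[0, 0, 0.7], [0, 0, 0], 160], [[0, 0, 1.2], [0, 0, 0], 160], [[0, 0, 1.2], [0, 0, 0], 160]])

```text
t: 25.62
eef_pos: [0.5847, -0.1983, 0.0534]
eef_rot: [-3.141, 0.001, 3.112]
ft_force: [-3.2, 1.3, 11.8]
width: 0.0588
```

apply_moves(increments=[[[0, 0, 0], [0, 0, 0], 110], [[0, 0, 0], [0, 0, 0], 60], [[0, 0, 0], [0, 0, 0], 40], [[0, 0, 0], [0, 0, 0], 40], [[0, 0, -10], [0, 0, 0], 40], [[0, 0, -35], [0, 0, 0], 40], [[0, 0, -75], [0, 0, 0], 20], [[0, 0, -120], [0, 0, 0], 0], [[5, 20, -145], [0, 0, 0], 0], [[20, 50, -150], [0, 0, 0], 0]])

```text
t: 26.88
eef_pos: [0.5673, -0.1482, 0.2062]
eef_rot: [-3.14, 0.006, 3.111]
ft_force: [-0.1, -0.1, -0.0]
width: 0.085
```

```bash
python3 go.py 0.416 0.1054 0.20 3.1416; python3 - <<'E'
from h import *
p,d=capture('side')
cv2.imwrite('pics/c9.png',cv2.resize(p[90:290,130:450,::-1],None,fx=2,fy=2))
E
```

```text
t 26.875 pos [ 0.5673 -0.1482  0.2062] rot [-3.1399  0.0057  3.1106] q [-0.3804  0.4286 -0.068   1.0683  0.0004 -0.3494] F [-0.1226 -0.0583 -0.0271] w 0.08503296653790685
shift [159.2 248.8   4.8] dist 295.4 rotvec [-0.002  0.006 -0.031]
```

View pics/c9.png

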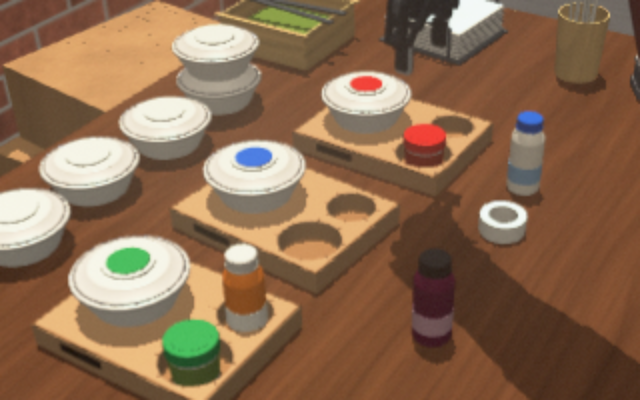

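The red pot is seated at (425,145) px in the crop. Next is the berry drink.

apply_moves(increments=[[[20, 30, 0], [0, 0, 0], 0], [[44, 70, 0], [0, 0, -0.01], 0], [[70, 110, 0], [0, 0, -0.01], 0], [[96, 150, 0], [0, 0, -0.02], 0], [[122, 190, 0], [0, 0, -0.03], 0], [[146, 228, 0], [0, 0.006, -0.03], 0], [[157, 245, 8], [0, 0.006, -0.03], 0], [[159, 249, 35], [0, 0.006, -0.03], 0], [[159, 249, 52], [0, 0.006, -0.03], 0], [[159, 249, 52], [0, 0.006, -0.03], 0]])

```text
t: 28.18
eef_pos: [0.4125, 0.1094, 0.1533]
eef_rot: [3.141, -0.005, -3.14]
ft_force: [0.1, -0.2, 0.8]
width: 0.0855
```

```bash
python3 go.py 0.416 0.1054 0.066 3.1416; python3 - <<'E'
from h import *
s=telemetry.sense()
p,d=capture('wrist'); cv2.imwrite('pics/w10.png',p[:,:,::-1]); c=cam('wrist',s)
P=cloud(d,c)
m=(np.abs(P[...,2]-.112)<.005)&(np.hypot(P[...,0]-.416,P[...,1]-.1054)<.03)&(d>0)
q=P[m]; print(q.mean(0),(q.min(0)+q.max(0))/2,np.ptp(q,axis=0),len(q))
E
```

```text
t 28.175 pos [0.4125 0.1094 0.1533] rot [ 3.1409 -0.0048 -3.1401] q [ 0.0867  0.198  -0.5552  0.8224  0.0011  0.0851] F [ 0.1397 -0.2454  0.779 ] w 0.08553630397029119
shift [-3.9 -4.  87.3] dist 87.5 rotvec [ 0.001 -0.005  0.002]
[0.4143 0.1053 0.1111] [0.4155 0.105  0.1101] [0.0349 0.0344 0.0062] 2622
```

View pics/w10.png

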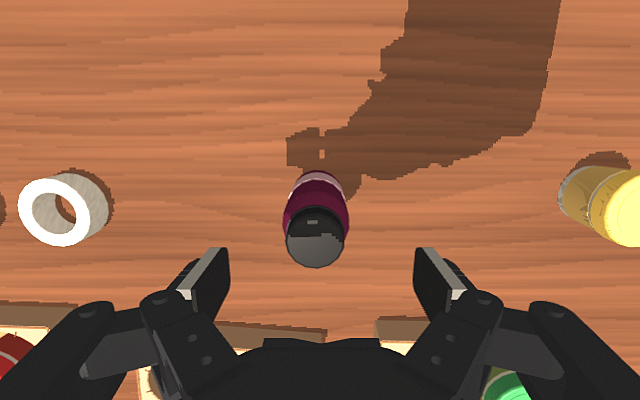

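The berry cap at (315,237) px is a few mm off centre, so I'll correct by −4, −4 mm. Then descend and grip.

apply_moves(increments=[[[-4, -4, 25], [0, -0.005, 0], 0], [[-4, -4, 55], [0, -0.005, 0], 0], [[-4, -4, 78], [0, -0.005, 0], 0], [[-4, -4, 87], [0, -0.005, 0], 0], [[-4, -4, 87], [0, -0.005, 0], 60], [[-4, -4, 87], [0, -0.005, 0], 120], [[-4, -4, 87], [0, -0.005, 0], 180], [[-4, -4, 87], [0, -0.005, 0], 200], [[-4, -4, 87], [0, -0.005, 0], 200], [[-4, -4, 87], [0, -0.005, 0], 200]], force=30)

```text
t: 29.48
eef_pos: [0.4177, 0.1055, 0.068]
eef_rot: [3.141, 0.003, -3.14]
ft_force: [-0.8, 0.5, 6.1]
width: 0.0452
```

```bash
python3 go.py 0.5813 -0.2864 0.235 3.1113
```

```text
t 29.475 pos [0.4177 0.1055 0.068 ] rot [ 3.1407  0.0034 -3.1402] q [ 0.0768  0.3216 -0.6671  0.5787  0.0007  0.0755] F [-0.8425  0.5072  6.1096] w 0.04522127537243962
shift [-163.6 -392.  -166.8] dist 456.3 rotvec [0.001 0.003 0.032]
```

apply_moves(increments=[[[0, 0, -10], [0, 0, 0], 200], [[0, 0, -35], [0, 0, 0], 200], [[0, 0, -75], [0, 0, 0], 200], [[0, 0, -115], [0, 0, 0], 200], [[-2, -5, -148], [0, 0, 0.01], 200], [[-12, -28, -164], [0, 0, 0.01], 200], [[-28, -66, -166], [0, 0, 0.02], 200], [[-45, -107, -166], [0, 0, 0.02], 200], [[-62, -148, -166], [0, 0, 0.03], 200], [[-79, -189, -166], [0, 0, 0.03], 200]])

```text
t: 30.72
eef_pos: [0.4968, -0.0849, 0.2352]
eef_rot: [3.141, 0.004, 3.113]
ft_force: [0.7, 0.2, -1.4]
width: 0.0445
```

```bash
python3 go.py 0.5813 -0.2864 0.235 3.1113
```

```text
t 30.725 pos [ 0.4968 -0.0849  0.2352] rot [3.1407 0.0043 3.1128] q [-0.3157  0.257  -0.2403  1.0696  0.002  -0.2869] F [ 0.6847  0.1868 -1.4189] w 0.044544643338234026
shift [ -90.3 -199.     0.4] dist 218.5 rotvec [0.001 0.004 0.002]
```

apply_moves(increments=[[[-18, -40, 0], [0, 0, 0], 200], [[-36, -80, 0], [0, 0, 0], 200], [[-55, -120, 0], [0, 0, 0], 200], [[-73, -160, 0], [0, 0, 0], 200], [[-86, -190, 0], [0, 0, 0], 200], [[-90, -199, 12], [0, 0.004, 0], 200], [[-90, -199, 45], [0, 0.004, 0], 200], [[-90, -199, 85], [0, 0.004, 0], 200], [[-90, -199, 112], [0, 0.004, 0], 200], [[-90, -199, 119], [0, 0.004, 0], 200]])

```text
t: 31.98
eef_pos: [0.5802, -0.2848, 0.1148]
eef_rot: [3.139, -0.003, 3.113]
ft_force: [-0.1, 0.9, -0.1]
width: 0.045
```

```bash
python3 go.py 0.5813 -0.2864 0.071 3.1113; python3 - <<'E'
from h import *
p,d=capture('side');q,d=capture('wrist')
a=cv2.resize(p[90:240,220:420,::-1],(400,300));b=cv2.resize(q[:,:,::-1],(400,300))
cv2.imwrite('pics/c11.png',np.hstack([a,b]))
E
```

```text
t 31.975 pos [ 0.5802 -0.2848  0.1148] rot [ 3.1387 -0.0029  3.1135] q [-0.5698  0.6168 -0.001   0.9569  0.001  -0.5417] F [-0.0823  0.8571 -0.0758] w 0.04502404662423342
shift [-1.3 -1.7 43.8] dist 43.9 rotvec [ 0.003 -0.003  0.002]
```

View pics/c11.png

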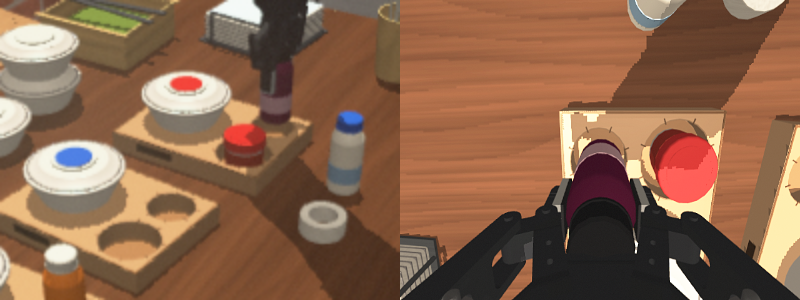

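The berry drink is over the red carrier's narrow well. Lower it.

apply_moves(increments=[[[-1, -2, 15], [0, 0, 0], 200], [[-1, -2, 28], [0, 0, 0], 200], [[-1, -2, 36], [0, 0, 0], 200], [[-1, -2, 40], [0, 0, 0], 200], [[-1, -2, 42], [0, 0, 0], 200], [[-1, -2, 43], [0, 0, 0], 200], [[-1, -2, 43], [0, 0, 0], 200]])

```text
t: 32.95
eef_pos: [0.5823, -0.2877, 0.0737]
eef_rot: [3.14, -0.0, 3.113]
ft_force: [0.1, -0.2, -0.3]
width: 0.0448
```

apply_moves(increments=[[[1, 1, 1], [0, 0, 0], 200], [[1, 1, 2], [0, 0, 0], 200], [[1, 1, 2.7], [0, 0, 0], 200], [[1, 1, 2.7], [0, 0, 0], 200]])

```text
t: 33.45
eef_pos: [0.5813, -0.2867, 0.0712]
eef_rot: [3.14, -0.0, 3.113]
ft_force: [-2.0, 1.7, 3.3]
width: 0.0448
```

Contact at 3 N. Release and rise.

apply_moves(increments=[[[0, 0, 0.5], [0, 0, 0], 200], [[0, 0, 0.5], [0, 0, 0], 140], [[0, 0, 0.5], [0, 0, 0], 95], [[0, 0, 0.5], [0, 0, 0], 85], [[0, 0, 0], [0, 0, 0], 80], [[0, 0, -12], [0, 0, 0], 80], [[0, 0, -40], [0, 0, 0], 80], [[0, 0, -80], [0, 0, 0], 80], [[0, 0, -125], [0, 0, 0], 40], [[15, 8, -140], [0, 0, 0], 0]])

```text
t: 34.7
eef_pos: [0.5682, -0.2795, 0.2151]
eef_rot: [-3.14, 0.005, 3.113]
ft_force: [0.4, 0.0, 0.5]
width: 0.0851
```

```bash
python3 go.py 0.443 -0.2286 0.20 3.1416; python3 - <<'E'
from h import *
p,d=capture('side')
cv2.imwrite('pics/c12.png',cv2.resize(p[90:290,130:450,::-1],None,fx=2,fy=2))
E
```

```text
t 34.7 pos [ 0.5682 -0.2795  0.2151] rot [-3.1398  0.0049  3.1133] q [-0.573   0.5134  0.0937  1.146   0.001  -0.5447] F [0.4345 0.0165 0.5426] w 0.0851013882080446
shift [126.6  47.3  14.4] dist 136.0 rotvec [-0.002  0.005 -0.028]
```

View pics/c12.png

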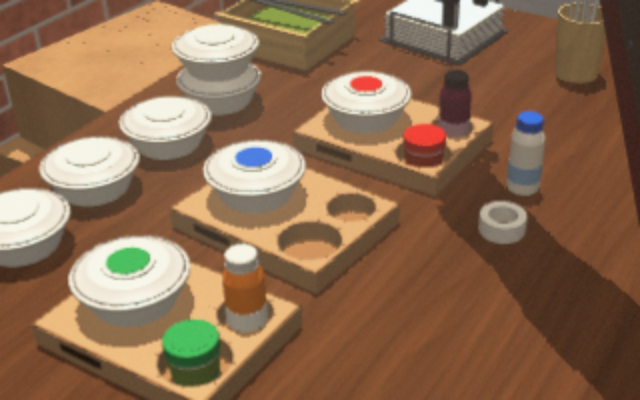

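The berry drink stands at (455,105) px in the crop. The yoghurt is next.

apply_moves(increments=[[[25, 9, 0], [0, 0, 0], 0], [[60, 22, 0], [0, 0, -0.01], 0], [[95, 36, 5], [0, 0, -0.02], 0], [[120, 45, 12], [0, 0.005, -0.028], 0], [[126, 47, 35], [0, 0.005, -0.028], 0], [[126, 47, 58], [0, 0.005, -0.028], 0], [[126, 47, 62], [0, 0.005, -0.028], 0], [[126, 47, 62], [0, 0.005, -0.028], 0]])

```text
t: 35.75
eef_pos: [0.4423, -0.228, 0.1539]
eef_rot: [-3.14, -0.001, 3.142]
ft_force: [0.2, -0.7, 0.2]
width: 0.0851
```

```bash
python3 go.py 0.443 -0.2286 0.066 3.1416; python3 - <<'E'
from h import *
s=telemetry.sense()
p,d=capture('wrist'); cv2.imwrite('pics/w13.png',p[:,:,::-1]); c=cam('wrist',s)
P=cloud(d,c)
m=(np.abs(P[...,2]-.112)<.005)&(np.hypot(P[...,0]-.443,P[...,1]+.2286)<.03)&(d>0)
q=P[m]; print(q.mean(0),(q.min(0)+q.max(0))/2,np.ptp(q,axis=0),len(q))
E
```

```text
t 35.75 pos [ 0.4423 -0.228   0.1539] rot [-3.1403 -0.0011  3.1416] q [-0.6219  0.3185 -0.385   0.8674 -0.0017 -0.6219] F [ 0.167  -0.6899  0.2349] w 0.08512614372712836
shift [-0.8 -0.5 87.9] dist 87.9 rotvec [-0.001 -0.001 -0.   ]
[ 0.4414 -0.23    0.1111] [ 0.4426 -0.2302  0.1103] [0.0346 0.0344 0.0065] 2651
```

View pics/w13.png

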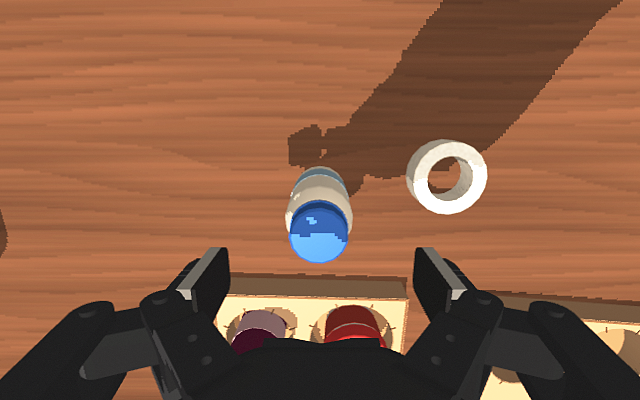

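The yoghurt's blue cap is at (319,235) px, centred. I'll descend and grip.

apply_moves(increments=[[[-0.5, -1.5, 25], [0, 0, 0], 0], [[-0.5, -1.5, 55], [0, 0, 0], 0], [[-0.5, -1.5, 79], [0, 0, 0], 0], [[-0.5, -1.5, 88], [0, 0, 0], 0], [[-0.5, -1.5, 88], [0, 0, 0], 60], [[-0.5, -1.5, 88], [0, 0, 0], 120], [[-0.5, -1.5, 88], [0, 0, 0], 180], [[-0.5, -1.5, 88], [0, 0, 0], 200], [[-0.5, -1.5, 88], [0, 0, 0], 200], [[-0.5, -1.5, 88], [0, 0, 0], 200]], force=30)

```text
t: 37.05
eef_pos: [0.4437, -0.2302, 0.0674]
eef_rot: [-3.139, 0.001, -3.142]
ft_force: [-0.7, 1.4, 7.0]
width: 0.0449
```

```bash
python3 go.py 0.6034 -0.0318 0.235 3.0542
```

```text
t 37.05 pos [ 0.4437 -0.2302  0.0674] rot [-3.1388  0.0012 -3.1415] q [-0.624   0.4283 -0.4896  0.6502 -0.0016 -0.6241] F [-0.6669  1.3602  7.0363] w 0.04486957215081478
shift [-159.9  197.9 -168. ] dist 304.9 rotvec [-0.003  0.001  0.087]
```

apply_moves(increments=[[[0, 0, -10], [0, 0, 0], 200], [[0, 0, -35], [0, 0, 0], 200], [[0, 0, -75], [0, 0, 0], 200], [[0, 0, -115], [0, 0, 0], 200], [[-4, 5, -148], [0, 0, 0.01], 200], [[-20, 25, -164], [0, 0, 0.02], 200], [[-45, 56, -168], [0, 0, 0.04], 200], [[-75, 93, -168], [0, 0, 0.06], 200], [[-105, 130, -168], [0, 0, 0.08], 200], [[-132, 164, -168], [0, 0, 0.087], 200]])

```text
t: 38.3
eef_pos: [0.5763, -0.0643, 0.236]
eef_rot: [-3.139, 0.002, 3.055]
ft_force: [0.5, -1.3, -1.5]
width: 0.0451
```

```bash
python3 go.py 0.6034 -0.0318 0.115 3.0542
```

```text
t 38.3 pos [ 0.5763 -0.0643  0.236 ] rot [-3.1387  0.0023  3.0545] q [-0.2359  0.4012 -0.0302  1.1368 -0.0025 -0.1488] F [ 0.4645 -1.2858 -1.4545] w 0.045132642223356445
shift [-23.9  35.1 120.9] dist 128.2 rotvec [-0.003  0.002  0.   ]
```

apply_moves(increments=[[[-15, 21, 0], [0, 0, 0], 200], [[-24, 34, 3], [-0.003, 0.002, 0], 200], [[-24, 35, 25], [-0.003, 0.002, 0], 200], [[-24, 35, 60], [-0.003, 0.002, 0], 200], [[-24, 35, 95], [-0.003, 0.002, 0], 200], [[-24, 35, 115], [-0.003, 0.002, 0], 200], [[-24, 35, 120], [-0.003, 0.002, 0], 200], [[-24, 35, 120], [-0.003, 0.002, 0], 200]])

```text
t: 39.3
eef_pos: [0.6036, -0.0323, 0.1164]
eef_rot: [3.142, 0.0, 3.054]
ft_force: [0.3, -0.2, -1.3]
width: 0.0448
```

```bash
python3 go.py 0.6034 -0.0318 0.0705 3.0542; python3 - <<'E'
from h import *
p,d=capture('side');q,d=capture('wrist')
a=cv2.resize(p[120:270,180:380,::-1],(400,300));b=cv2.resize(q[:,:,::-1],(400,300))
cv2.imwrite('pics/c14.png',np.hstack([a,b]))
E
```

```text
t 39.3 pos [ 0.6036 -0.0323  0.1164] rot [3.1415 0.0004 3.0541] q [-0.1744  0.5391 -0.1371  0.8943  0.0001 -0.0868] F [ 0.2867 -0.2153 -1.2848] w 0.04478082045593844
shift [ 0.2  0.4 45.9] dist 45.9 rotvec [ 0.  0. -0.]
```

View pics/c14.png

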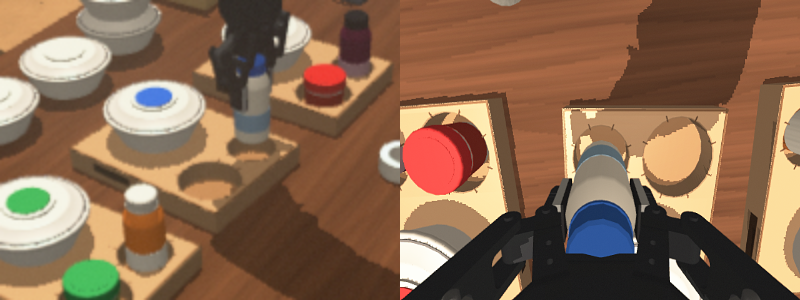

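The yoghurt is over the blue carrier's narrow well. Lower it.

apply_moves(increments=[[[0, 0, 15], [0, 0, 0], 200], [[0, 0, 28], [0, 0, 0], 200], [[0, 0, 36], [0, 0, 0], 200], [[0, 0, 41], [0, 0, 0], 200], [[0, 0, 43], [0, 0, 0], 200], [[0, 0, 44.5], [0, 0, 0], 200], [[0, 0, 44.5], [0, 0, 0], 200]])

```text
t: 40.28
eef_pos: [0.6044, -0.0322, 0.0727]
eef_rot: [-3.142, 0.002, 3.054]
ft_force: [0.1, -0.8, -1.4]
width: 0.0449
```

apply_moves(increments=[[[0, 0, 1], [0, 0, 0], 200], [[0, 0, 2], [0, 0, 0], 200], [[0, 0, 2.5], [0, 0, 0], 200], [[0, 0, 2.5], [0, 0, 0], 200]])

```text
t: 40.78
eef_pos: [0.6045, -0.0322, 0.0705]
eef_rot: [-3.141, 0.002, 3.054]
ft_force: [-0.8, 0.6, 2.0]
width: 0.0449
```

Contact. Release and rise.

apply_moves(increments=[[[0, 0, 0.5], [0, 0, 0], 200], [[0, 0, 0.5], [0, 0, 0], 140], [[0, 0, 0.5], [0, 0, 0], 95], [[0, 0, 0.5], [0, 0, 0], 85], [[0, 0, 0], [0, 0, 0], 80], [[0, 0, -12], [0, 0, 0], 80], [[0, 0, -40], [0, 0, 0], 80], [[0, 0, -80], [0, 0, 0], 80], [[0, 0, -125], [0, 0, 0], 40], [[0, 0, -150], [0, 0, 0], 0]])

```text
t: 42.02
eef_pos: [0.605, -0.0323, 0.224]
eef_rot: [-3.141, 0.006, 3.054]
ft_force: [-0.6, -0.7, 0.3]
width: 0.0853
```

apply_moves(increments=[[[40, 0, -5], [0, 0, 0], 0], [[90, 0, -5], [0, 0, 0], 0], [[140, 0, -5], [0, 0, 0], 0], [[190, 0, -5], [0, 0, 0], 0], [[230, 0, -5], [0, 0, 0], 0], [[250, 0, -5], [0, 0, 0], 0], [[250, 0, -5], [0, 0, 0], 0]])

```text
t: 42.9
eef_pos: [0.3553, -0.0104, 0.2283]
eef_rot: [-3.141, 0.008, 3.054]
ft_force: [0.5, -0.1, 0.5]
width: 0.0855
```

```bash
python3 - <<'E'
from meas import *
p,d=capture('top'); cv2.imwrite('pics/top15.png',p[:,:,::-1]); c=cam('top')
q,_=capture('side'); cv2.imwrite('pics/side15.png',q[:,:,::-1])
np.save('top15.npy',d)
o=carriers(d,c,dict(green=(.66,.265),blue=(.66,.02),red=(.65,-.24)))
def P(z,x,y): return tuple(proj([x,y,z],c)[0].round().astype(int))
lids(p,d,c,dict(pot_green=(P(.061,.602,.294),.061,.03),pot_red=(P(.061,.584,-.198),.061,.03),pot_yellow=((151,249),.058,.03),juice=(P(.115,.6,.206),.115,.0175),berry=(P(.115,.581,-.287),.115,.0175),yoghurt=(P(.115,.604,-.032),.115,.0175)))
C=cloud(d,c)
for n,(x,y,z) in dict(pg=(.602,.294,.061),pr=(.584,-.198,.061),j=(.6,.206,.115),b=(.581,-.287,.115),y=(.604,-.032,.115)).items():
    m=(np.hypot(C[...,0]-x,C[...,1]-y)<.014)&(d>0)&(C[...,2]>z-.02)
    A=C[m]; k=np.linalg.lstsq(np.c_[A[:,:2]-[x,y],np.ones(len(A))],A[:,2],rcond=None)[0]; print(n,'z',k[2],'slope',k[:2])
E
```

```text
green rect 674.4103393554688 252.108154296875 180.86782836914062 242.02012634277344 88.90877532958984
  fit [ 0.6737  0.2525 -0.0224] 0.02591321177648083 pot [0.6027 0.2941] bottle [0.6007 0.2061]
blue rect 680.0271606445312 9.247276306152344 180.2287139892578 241.48287963867188 84.94102478027344
  fit [ 0.6795  0.0097 -0.0862] 0.01622011326517157 pot [0.6112 0.0558] bottle [ 0.6036 -0.0319]
red rect 655.6786499023438 -241.09762573242188 183.2347412109375 241.4683380126953 88.42206573486328
  fit [ 0.6548 -0.2406 -0.0271] 0.03512188392927031 pot [ 0.5839 -0.1986] bottle [ 0.5815 -0.2866]
pot_green mean [0.6043 0.2929] circ 0.6042935180664063 0.29263150024414064 r 29.98673439025879 n 568 rarea 30.60526959490378
pot_red mean [ 0.5826 -0.1976] circ 0.5828775024414062 -0.1973748016357422 r 30.333240509033203 n 556 rarea 27.39606036554999
pot_yellow mean [0.4167 0.3525] circ 0.41633270263671873 0.352141357421875 r 30.727338790893555 n 620 rarea 35.2670193913104
juice mean [0.599 0.206] circ 0.5987573852539062 0.20609568786621094 r 17.596097946166992 n 227 rarea 19.924630558438864
berry mean [ 0.5785 -0.2859] circ 0.5786174926757812 -0.2859009704589844 r 17.98809242248535 n 219 rarea 12.816916375496994
yoghurt mean [ 0.6037 -0.0314] circ 0.6037390747070313 -0.031466432571411136 r 17.385053634643555 n 216 rarea 17.413644106697436
pg z 0.061878358859120526 slope [-0.0546  0.022 ]
pr z 0.06180557414386166 slope [0.0172 0.0358]
j z 0.11518275224477814 slope [-0.0328  0.0259]
b z 0.1155960942366926 slope [-0.0178 -0.0138]
y z 0.1152116769185776 slope [-0.021  -0.0048]
```

View pics/top15.png

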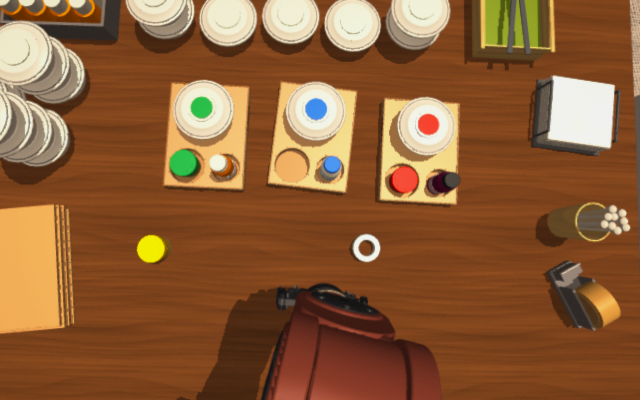

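View pics/side15.png

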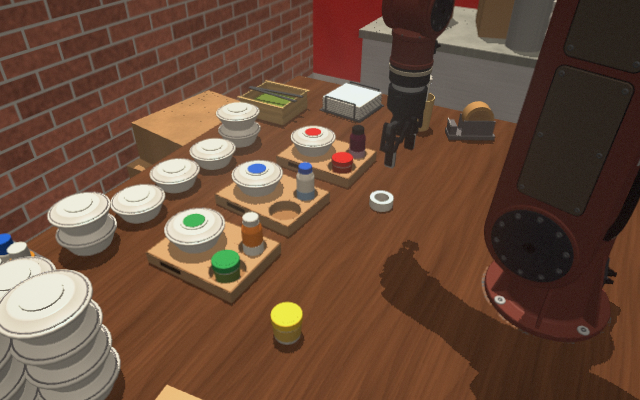

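All five items stand in the right wells, with tops 61 and 115 mm up as expected. The carriers have moved less than 1 mm, the yellow pot hasn't moved and the arm is clear. I'm handing in.

```bash
python3 -c "
from station import env
print(env.sign_off())"
```

```text
the job is handed in; nothing more can be done
None
```

All three meals are made up and the job is handed in, at about 43 s of the 120 s allowed.

- **Green sticker:** green-lidded pot in the wide well, orange juice in the narrow well.
- **Red sticker:** red-lidded pot in the wide well, berry drink in the narrow well.
- **Blue sticker:** yoghurt drink only, in the narrow well.

I worked in the order you listed. Each item was lowered until it touched the bottom, with contact forces between about 2 and 13 N, and then released.

**Last checks:**
- **Seating:** in the top camera the lid and cap tops are about 62 mm and 115 mm up, which is right for standing on the well floors. Tops lie within about 3 mm of the well centres.
- **Uprightness:** the lid and cap tops look close to level. The steepest fitted slope was 0.055 rad, on the green pot, and I put that down to depth noise. Both camera views show everything upright.
- **Left alone:** the carriers moved less than 1 mm, the yellow pot stayed where it was, and the gripper was open and clear of everything.

No check failed. Top and wrist camera positions disagreed by up to about 2.5 mm, so where they differed most (the juice) I aimed between them. The object detector labelled the berry bottle as the red pot once, and I went by the pictures instead.

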